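# Kit one turbocharger: good parts into their nests, rejects left on the bench

## Robot

A 7-joint arm with a two-finger parallel gripper is mounted at the origin on the work surface. World frame = base frame: x ahead of the robot, y to its left, z up, the work surface at z = 0. Lengths are in m, angles in rad, forces in N, time in s.
With the tool pointing down it reaches from about 0.425 to 0.925 m from the base axis. Payload 6.8 kg.
Tool frame: the origin (TCP) lies on the centre line of the jaws, within the pads' length; the fingertips stand 11 mm ahead of it and the grasp point (between the pads) lies 8 mm behind it; z points along the fingers, y is the line along which they close (so a half turn about z gives the same grasp; the last joint's range is limited). The gripper opens to 88 mm and grips with 3 to 60 N. Pads are 20 mm wide; open, the fingers measure 115 mm over their backs; the gripper's body (75 mm by 178 mm) begins 61 mm behind the grasp point.
Start: joints at [1.065, 0.477, 0.022, 1.555, -0.011, 1.109, -0.083], TCP at [0.261, -0.622, 0.203] pointing down, gripper open.
Joint ranges: [-2.96, 2.96], [-0.34, 2.1], [-1.41, 1.46], [0.24, 2.44], [-1.37, 4.51], [0.17, 1.92], [-2.96, 2.96]. Speed limits (rad/s): [2.39, 2.39, 3.14, 3.14, 3.14, 3.14, 3.14].

## Interface

Orientations are given as a unit quaternion [w, x, y, z].
In Python, from workcell import state, viewer, manip gives the robot as it stands.
- The arm moves only by the tool servo_tool, never from a script. Its argument "commands" is a list of rows, each a list of 7 numbers: the shift along the tool's x, y, z in units of 30 mm (1.0 is 30 mm), then the turn, a rotation vector about the tool's x, y, z in units of 5 degrees (1.0 is 5 degrees), then the finger opening in mm, from 0 to 87.8. In form: [[dx, dy, dz, ax, ay, az, fingers], ...]. A call has 1 to 12 rows; each row is the pose to reach, as a shift and turn from the pose commanded when the call began, along the tool's axes at that moment; what a row does not reach only later rows make up. A row lasts 1/8 s, in which the tool goes at most 62.5 mm and 10.7 degrees, less where a joint would pass 70% of its speed; a pose out of reach is approached as far as the arm can. A call with a gripper value outside its range is refused whole. The fingers move at their own pace and stop on an object; "grip_force" is the grip in N (left out, the last holds). Time passes only in rows, so rows that repeat a pose let the fingers close. It gives the time, the measured TCP pose, the force, the opening and the grip force at its end, in the units of the state.
- state(): the state, without advancing time (a new reading comes with each control period).
- viewer.read_camera(name): name is "scene" or "top" or "wrist"; returns a dict with "frame" (420x560x3 uint8, blue, green, red), "range_z" (420x560 float32, m along the optical axis (not along the pixel's ray), 0 where there is no reading), "fov_y" (degrees; the focal length in pixels is half the picture's height over the tangent of half this angle, whatever the lens; pixels are square), "cx", "cy" (the principal point, pixels), "R" (3x3) and "t" (3): a world point X has camera coordinates R X + t. Camera axes: x right, y down, z forward; pixel columns grow to the right and rows downward; lengths in m; the calibration is good to about 2 mm. A picture is of the moment at which its call begins.
- manip.hand_in(): hands the job in; it is judged then, once.
The state is a dict: "t": time; "joints": joint angles; "joint_vel": joint speeds; "effort": joint torques, N m; "eef_pos": TCP position; "ee_rot": TCP orientation; "ft_force": force on the tool from outside, world axes, zero at the start; "wrist_torque": the same for the moment, N m; "grip_width": finger opening in m; "grip_force": force on a finger pad.
Only numpy, scipy, OpenCV 4.12 (cv2) and the standard library are available. Lean on these libraries where they do the work, as an engineer would, in place of code of your own. Each camera call takes 0.05 s, during which the arm holds its last target. There are 200 camera calls.

## Task

Make up the rebuild kit in the blue tray: stand the unpainted compressor wheel in the white nest, the shaft-and-wheel (shaft up) in the black nest and the unpainted brass bush in the yellow nest, and lay the oil flange, stub up, in the green oblong nest, each right down on the floor of its pocket. The wheel and the bush marked with red paint are rejects: leave them where they lie. Set the parts down gently, do not drop them.

Things in the scene. Friction and masses are not known exactly. Their poses are not given: they have to be found in the camera images.
- compressor_wheel: bright aluminium compressor wheel standing nose up: thin back disc 60 mm across at the bottom, above it a ring of curved blades 42 mm across (a straight grip from 4 to 33 mm height), bare metal nose 17 mm across, 37 mm high overall, about 0.12 kg. Origin: centre of its underside, z up along its axis.
- turbine_shaft: shaft-and-wheel standing on its wheel: dark iron turbine wheel 50 mm across and 24 mm high, bright steel shaft rising from it, 18 mm thick up to 30 mm height, 13 mm thick from 30 to 74 mm height (grip here), 9 mm thick on to the tip at 90 mm; about 0.35 kg. Origin: centre of its underside, z up along the shaft.
- bearing_bush: plain yellow-brass bearing bush standing upright: tube 34 mm across, 40 mm high, bore 18 mm, no paint; about 0.2 kg. Origin: centre of its underside, z up along its axis.
- oil_flange: bright steel oil flange lying flat: oblong plate 64 x 38 x 8 mm with two dark bolt holes and an upright pipe stub 20 mm across in its middle, 44 mm high overall; about 0.18 kg. Origin: centre of the plate's underside, x along the plate's long side, z up.
- reject_wheel: reject: the same compressor wheel (60 mm disc, 37 mm high), but with red paint on its nose and blade tips. Stays where it lies. Origin as compressor_wheel.
- reject_bush: reject: the same bearing bush (34 mm across, 40 mm high), but its upper part and end face are painted red. Stays where it lies. Origin as bearing_bush.
- nest_white: White nest block, 100 x 100 mm, top 10 mm above its origin; in it a round pocket 78 mm across, 10 mm deep, grey floor: place of the compressor wheel. Four lie 2 x 2, 105 mm apart, in any order, in a fixed blue tray (222 mm square, rim 30 mm high), left or right of the parts; a 70 mm high bin on the other side. Origin: centre of the pocket floor, 13 mm above the table; z up.
- nest_black: Black nest block, 100 x 100 mm, top 10 mm above its origin; in it a round pocket 68 mm across, 10 mm deep, grey floor: place of the shaft-and-wheel. Four lie 2 x 2, 105 mm apart, in any order, in a fixed blue tray (222 mm square, rim 30 mm high), left or right of the parts; a 70 mm high bin on the other side. Origin: centre of the pocket floor, 13 mm above the table; z up.
- nest_yellow: Yellow nest block, 100 x 100 mm, top 10 mm above its origin; in it a round pocket 52 mm across, 10 mm deep, grey floor: place of the bearing bush. Four lie 2 x 2, 105 mm apart, in any order, in a fixed blue tray (222 mm square, rim 30 mm high), left or right of the parts; a 70 mm high bin on the other side. Origin: centre of the pocket floor, 13 mm above the table; z up.
- nest_green: Green nest block, 100 x 100 mm, top 10 mm above its origin; in it an oblong pocket 82 x 56 mm, 10 mm deep, grey floor: place of the oil flange. Four lie 2 x 2, 105 mm apart, in any order, in a fixed blue tray (222 mm square, rim 30 mm high), left or right of the parts; a 70 mm high bin on the other side. Origin: centre of the pocket floor, 13 mm above the table; z up; x along its long side.
There are look-alikes about, which are no part of the job. What is shaped like the bearing_bush but purple or turquoise is not meant.

How it is judged:
At the end, for the whole second after the job is handed in: Wheel in white, shaft in black, bush in yellow, flange in green nest: each within 14 mm of the pocket centre, underside within 4 mm of its floor, upright within 0.1 rad, released, at rest (under 0.02 m/s); both red rejects within 20 mm of where they lay (horizontal distance between compressor_wheel and nest_white below 0.014 m and z of compressor_wheel in the frame of nest_white between -0.004 and 0.004 m and angle between each of compressor_wheel, turbine_shaft, bearing_bush, oil_flange's own z axis and vertical below 0.1 rad and linear speed of each of compressor_wheel, turbine_shaft, bearing_bush, oil_flange below 0.02 m/s and horizontal distance between turbine_shaft and nest_black below 0.014 m and z of turbine_shaft in the frame of nest_black between -0.004 and 0.004 m and horizontal distance between bearing_bush and nest_yellow below 0.014 m and z of bearing_bush in the frame of nest_yellow between -0.004 and 0.004 m and horizontal distance between oil_flange and nest_green below 0.014 m and z of oil_flange in the frame of nest_green between -0.004 and 0.004 m and distance of each of reject_wheel, reject_bush from where it was at the start of the episode below 0.02 m); the robot touches nothing.
It fails at once if a red-marked reject is shifted more than 20 mm from where it lay (distance of any of reject_wheel, reject_bush from where it was at the start of the episode above 0.02 m).
It fails at once if a kit part is dropped or flung: it moves faster than 0.6 m/s with no finger on it (a fall of about 20 mm) ((contact force between the fingers and compressor_wheel below 0.1 N and linear speed of compressor_wheel above 0.6 m/s) or (contact force between the fingers and turbine_shaft below 0.1 N and linear speed of turbine_shaft above 0.6 m/s) or (contact force between the fingers and bearing_bush below 0.1 N and linear speed of bearing_bush above 0.6 m/s) or (contact force between the fingers and oil_flange below 0.1 N and linear speed of oil_flange above 0.6 m/s)).
It also fails if it takes over 104 s, if anything falls off the work surface, if the arm or the gripper's body presses on something with over 40 N, if the wrist force passes 120 N, or if a joint passes its speed limit or range.

## Working session

There is one attempt and no reset: what is moved stays moved. The work goes in short steps, Python scripts to look and compute and a tool call to move; the robot and the scene stay as the last step left them, time stands still between calls to the robot, and variables do not carry over. Pictures are saved under pics/ and viewed, at most 14 in all, crops included, and the job is handed in when it is done.

Besides the shell and the picture viewer there is one more tool, called after "Call:" in YAML: its name, and indented under it one key for each argument. servo_tool: Moves the arm, as the interface text tells. Its arguments: {"type":"object","properties":{"commands":{"type":"array","items":{"type":"array","items":{"type":"number"}}},"grip_force":{"type":"number"}},"required":["commands"]}

```bash
mkdir -p pics; cat > h.py <<'E'
import numpy as np, cv2
from workcell import state, viewer, manip
def cam(n):
    c=viewer.read_camera(n); h=c["frame"].shape[0]
    c["f"]=h/2/np.tan(np.radians(c["fov_y"])/2); return c
def ray(c,u,v,z):
    R,t=np.array(c["R"]),np.array(c["t"]); o=-R.T@t
    d=R.T@np.array([(u-c["cx"])/c["f"],(v-c["cy"])/c["f"],1]); return o+d*(z-o[2])/d[2]
def cloud(c):
    Z=c["range_z"]; v,u=np.indices(Z.shape)
    P=np.stack([(u-c["cx"])/c["f"]*Z,(v-c["cy"])/c["f"]*Z,Z],-1)-np.array(c["t"])
    P=P@np.array(c["R"]); P[Z<=0]=np.nan; return P
E
python3 - <<'E'
from h import *
s=state(); print(s)
for n in("top","scene"):
    c=cam(n); cv2.imwrite(f"pics/{n}0.png",cv2.resize(c["frame"],(800,600))) if n=="top" else cv2.imwrite(f"pics/{n}0.png",c["frame"])
    R=np.array(c["R"]);print(n,c["f"],c["cx"],c["cy"],-R.T@np.array(c["t"]),R.round(2).tolist(), np.mean(c["range_z"]>0))
    np.save(n+".npy",c,allow_pickle=True)
E
```

```text
{'t': 0.0, 'joints': array([ 1.06492533,  0.47781467,  0.02236354,  1.55641969, -0.01150281,
        1.10929733, -0.08310878]), 'joint_vel': array([-7.68410573e-04,  1.56102043e-04,  9.19479273e-04, -8.83214174e-05,
       -7.60024279e-04,  4.83872637e-04, -3.06173541e-04]), 'effort': array([-5.42581438e-04, -5.82864153e+01,  1.53405514e+00, -2.72607851e+01,
       -5.43687853e-02,  1.70609675e-02,  1.44427026e-04]), 'eef_pos': array([ 0.2611993 , -0.62173522,  0.20198587]), 'ee_rot': array([-8.70495033e-04,  9.80287899e-01,  1.97572305e-01, -2.48467938e-04]), 'ft_force': array([-0.31504532,  0.15554413,  0.9413518 ]), 'wrist_torque': array([ 0.01476341, -0.00127917, -0.03207336]), 'grip_force': 0.0, 'grip_width': 0.08822658987043029}
top 442.516152369111 282.74955718812174 211.44873673606327 [0.42961276 0.00151082 1.08541889] [[-0.01, -1.0, -0.0], [-0.99, 0.01, -0.13], [0.13, 0.0, -0.99]] 0.996360544217687
scene 403.7117833651054 278.25642996496657 208.85674524677194 [ 1.00052039 -0.48496539  0.63708808] [[0.76, 0.64, -0.01], [0.43, -0.52, -0.74], [-0.48, 0.56, -0.67]] 0.9959438775510204
```

View pics/top0.png

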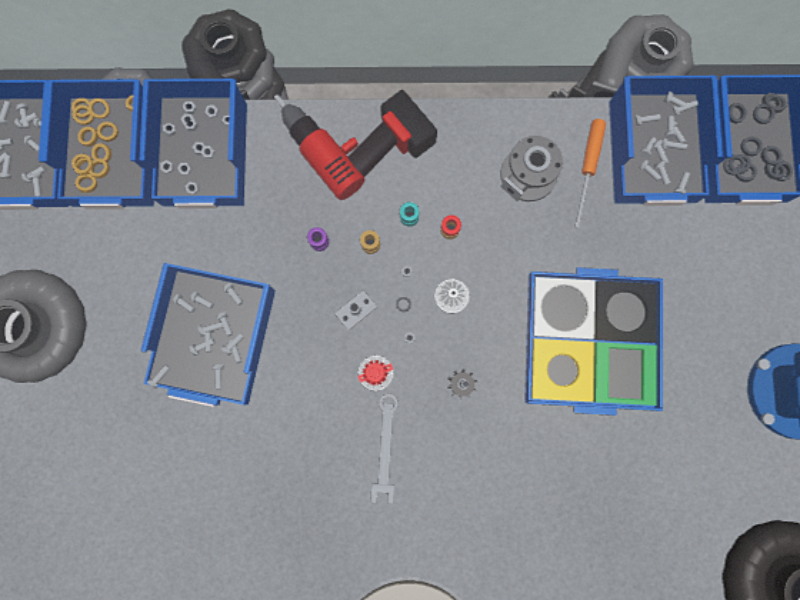

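View pics/scene0.png

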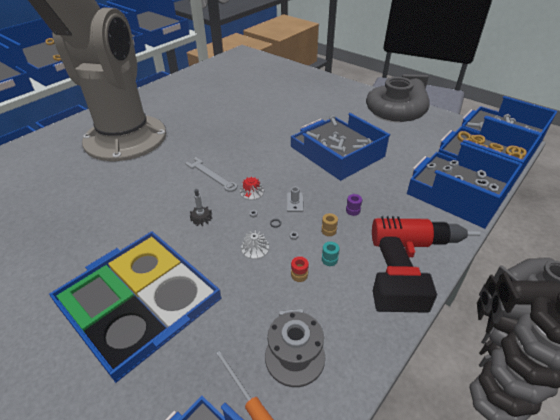

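The top view (800x600) shows these things. Purple bush (317,238) and turquoise bush (409,213) are look-alikes, and the red-topped bush (451,226) is a reject. The plain brass bush (370,241) is the one I want. The bare wheel (452,296) is wanted and the red wheel (375,373) is a reject. The others are the flange (355,310) and the shaft-and-wheel (461,383). Nests: white (565,307), black (627,311), yellow (563,369), green (626,373).

```bash
cat > meas.py <<'E'
from h import *
c=np.load("top.npy",allow_pickle=True).item(); P=cloud(c)
seed=dict(bush=(370,241,.034),wheel=(452,296,.06),flange=(355,310,.0),shaft=(461,383,.05),rbush=(451,226,0),rwheel=(375,373,0),teal=(409,213,0),purple=(317,238,0))
print("table z",np.nanmedian(P[300:330,180:220,2]))
def uv(X):
    p=np.array(c["R"])@X+np.array(c["t"]); return p[0]/p[2]*c["f"]+c["cx"],p[1]/p[2]*c["f"]+c["cy"]
tz=dict(bush=.04,rbush=.04,teal=.04,purple=.04,wheel=.037,rwheel=.037,shaft=.09,flange=.044)
for n,(u,v,_) in seed.items():
    u*=.7;v*=.7
    X=ray(c,u,v,.02); m=(np.hypot(P[...,0]-X[0],P[...,1]-X[1])<.05)
    Q=P[m]; zt=np.nanmax(Q[:,2]); out=[n,round(float(zt),4)]
    for lo,hi in((zt-.008,1),(.003,.012),(.015,.03)):
        q=Q[(Q[:,2]>lo)&(Q[:,2]<hi)][:,:2].astype(np.float32)
        if len(q)>4:
            (a,b),r=cv2.minEnclosingCircle(q); out.append((round(a,4),round(b,4),round(r,4),len(q)))
    print(out)
    if n=="flange":
        q=Q[(Q[:,2]>.004)&(Q[:,2]<.012)][:,:2].astype(np.float32); print(cv2.minAreaRect(q))
f=c["frame"]
for n,(u,v) in dict(white=(565,307),black=(627,311),yellow=(563,369),green=(626,373)).items():
    s=f[int(v*.7),int(u*.7)].astype(int)
    m=(np.abs(f.astype(int)-s).max(-1)<22).astype(np.uint8)
    k,l,st,ce=cv2.connectedComponentsWithStats(m); i=l[int(v*.7),int(u*.7)]
    cn=max(cv2.findContours((l==i).astype(np.uint8),0,1)[0],key=cv2.contourArea)
    w=np.array([ray(c,x,y,.013)[:2] for x,y in cn[:,0]],np.float32)
    print(n,st[i],ray(c,*ce[i],.013).round(4),cv2.minEnclosingCircle(w),cv2.minAreaRect(w))
cv2.imwrite("pics/crop.png",cv2.resize(f[130:290,200:480],None,fx=2.8,fy=2.8,interpolation=2))
s=state()
import scipy.spatial.transform as T
w,x,y,z=s["ee_rot"]; print(T.Rotation.from_quat([x,y,z,w]).as_matrix().round(4))
E
python3 meas.py
```

```text
table z -0.0008093032012410583
['bush', 0.0438, (0.6776, 0.0626, 0.017, 107), (0.6794, 0.0611, 0.0492, 61), (0.6724, 0.0615, 0.0154, 22)]
['wheel', 0.042, (0.5906, -0.0815, 0.0143, 43), (0.5826, -0.0782, 0.0499, 197), (0.5862, -0.0785, 0.0258, 117)]
['flange', 0.0478, (0.5619, 0.0879, 0.0098, 29), (0.5598, 0.0866, 0.0493, 352), (0.5608, 0.0862, 0.0088, 15)]
((0.5516501069068909, 0.08367115259170532), (0.06389791518449783, 0.07952000945806503), 35.05249786376953)
['shaft', 0.0936, (0.4332, -0.0911, 0.0036, 13), (0.4334, -0.0894, 0.0479, 58), (0.4346, -0.092, 0.025, 206)]
['rbush', 0.0444, (0.7027, -0.076, 0.017, 99), (0.7014, -0.08, 0.0458, 58), (0.6991, -0.0752, 0.0142, 15)]
['rwheel', 0.0411, (0.4548, 0.0558, 0.019, 105), (0.4529, 0.0528, 0.0493, 218), (0.4543, 0.0546, 0.0248, 75)]
['teal', 0.0431, (0.7258, -0.0052, 0.0169, 102), (0.7284, -0.0067, 0.0496, 58), (0.7219, -0.0053, 0.0152, 20)]
['purple', 0.045, (0.6829, 0.1519, 0.0171, 92), (0.6876, 0.1539, 0.0475, 62), (0.6796, 0.1509, 0.0143, 21)]
white [379 199  33  33 803] [ 0.5625 -0.2696  0.013 ] ((0.5629255771636963, -0.27021068
[... 234 characters left out ...]
6), 0.033359237015247345) ((0.555922269821167, -0.3729702830314636), (0.06431137770414352, 0.061992984265089035), 43.216392517089844)
yellow [383 249  21  21 334] [ 0.457  -0.2615  0.013 ] ((0.457262247800827, -0.2620561122894287), 0.025184515863656998) ((0.45764151215553284, -0.2612931728363037), (0.04845954105257988, 0.04665543511509895), 43.710121154785156)
green [426 244  23  35 773] [ 0.4506 -0.3665  0.013 ] ((0.45118364691734314, -0.36676692962646484), 0.0476144477725029) ((0.45065879821777344, -0.36699384450912476), (0.05308571457862854, 0.08142480999231339), 87.19998931884766)
[[ 9.219e-01  3.874e-01 -7.000e-04]
 [ 3.874e-01 -9.219e-01  1.400e-03]
 [-1.000e-04 -1.600e-03 -1.000e+00]]
```

View pics/crop.png

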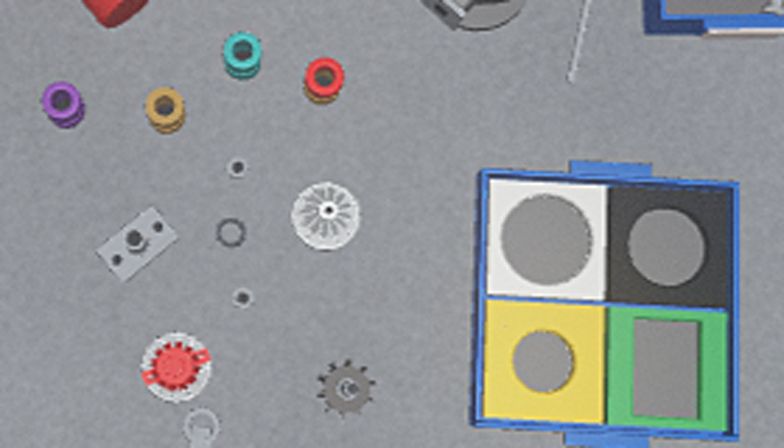

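The crop confirms the choice. The plain brass bush is at (165,110), between purple (63,104) and turquoise (242,55), and the bare wheel is at (327,215). The red ones are at (324,80) and (176,368). Moving over the bare wheel.

Call:
servo_tool:
  commands:
    - [2,-1.4,0,0,0,0.5,70]
    - [5,-3.6,0,0,0,1.5,70]
    - [17.07,-12.43,1,0,0,4.56,70]
    - [17.07,-12.43,1,0,0,4.56,70]
    - [17.07,-12.43,1,0,0,4.56,70]
    - [17.07,-12.43,1,0,0,4.56,70]
    - [17.07,-12.43,1,0,0,4.56,70]
    - [17.07,-12.43,1,0,0,4.56,70]
    - [17.07,-12.43,1,0,0,4.56,70]
    - [17.07,-12.43,1,0,0,4.56,70]
    - [17.07,-12.43,1,0,0,4.56,70]
    - [17.07,-12.43,1,0,0,4.56,70]
  grip_force: 20

```text
t: 1.6
eef_pos: [0.5889, -0.0798, 0.1724]
ee_rot: [0.0, 1.0, 0.001, -0.001]
ft_force: [0.8, 0.2, -0.2]
grip_width: 0.07
grip_force: 0.0
```

```bash
python3 - <<'E'
from h import *
c=cam("wrist"); cv2.imwrite("pics/w1.png",c["frame"]); np.save("w1.npy",c,allow_pickle=True)
R=np.array(c["R"]);print(-R.T@np.array(c["t"]),R.round(3).tolist(),c["f"])
P=cloud(c); X=np.array([.589,-.08])
m=np.hypot(P[...,0]-X[0],P[...,1]-X[1])<.045
for lo,hi in((-.01,.002),(.002,.01),(.015,.025),(.025,.032),(.032,.05)):
    q=P[m&(P[...,2]>lo)&(P[...,2]<hi)]
    if len(q)>9: print(lo,len(q),np.median(q[:,2]),cv2.minEnclosingCircle(q[:,:2].astype(np.float32)))
E
```

```text
[ 0.66283454 -0.08067553  0.3541206 ] [[0.001, -1.0, 0.001], [-0.962, -0.001, 0.271], [-0.271, -0.001, -0.962]] 306.29893075949605
-0.01 2482 -1.7908558767679047e-05 ((0.5890499949455261, -0.08002177625894547), 0.045031312853097916)
0.002 852 0.0049329260541417655 ((0.5845262408256531, -0.07814112305641174), 0.04029231518507004)
0.015 315 0.01997658777804966 ((0.585904598236084, -0.07905504107475281), 0.025792540982365608)
0.025 331 0.028938042811070496 ((0.5863505601882935, -0.07910101860761642), 0.02091418392956257)
0.032 419 0.03389079775623967 ((0.5864675045013428, -0.07926103472709656), 0.020837733522057533)
```

View pics/w1.png

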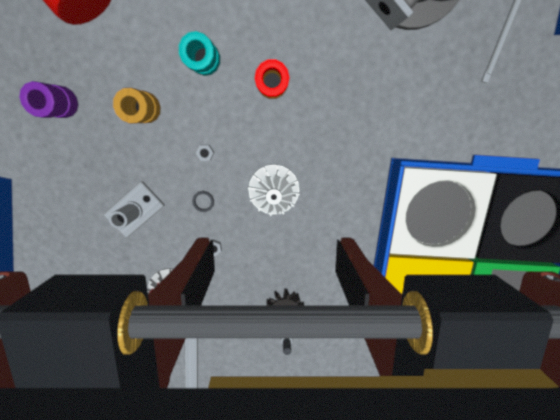

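The wrist view shows the bare wheel at (274,190) between the fingers, with the flange at (133,208), brass bush at (135,105) and white nest at (440,213). I'll measure the rest from this same shot.

```bash
python3 - <<'E'
from h import *
c=np.load("w1.npy",allow_pickle=True).item(); P=cloud(c); f=c["frame"]; U=lambda q:q[:,:2].astype(np.float32)
def at(u,v,r,lo,hi):
    X=ray(c,u,v,.03); m=(np.hypot(P[...,0]-X[0],P[...,1]-X[1])<r)&(P[...,2]>lo)&(P[...,2]<hi); return P[m]
q=at(131,105,.03,.034,.06); print("bush",len(q),q[:,2].max(),cv2.minEnclosingCircle(U(q)))
q=at(125,215,.03,.037,.06); print("stub",len(q),q[:,2].max(),cv2.minEnclosingCircle(U(q)))
q=at(133,208,.055,.005,.012); print("plate",len(q),cv2.minAreaRect(U(q)),cv2.minAreaRect(U(q[np.argsort(q[:,2])[::2]])))
for n,(u,v) in dict(white=(440,213),black=(530,218)).items():
    s=f[v,u].astype(int); m=(np.abs(f.astype(int)-s).max(-1)<25).astype(np.uint8)
    l=cv2.connectedComponents(m)[1]; k=l==l[v,u]
    print(n,k.sum(),np.nanmedian(P[k][:,2]),cv2.minEnclosingCircle(U(P[k])))
E
```

```text
bush 776 0.04214341559064611 ((0.6777746081352234, 0.060919139534235), 0.016968009993433952)
stub 234 0.045497581898036765 ((0.562421441078186, 0.08636261522769928), 0.010533370077610016)
plate 1146 ((0.5623378157615662, 0.08645708113908768), (0.03792553395032883, 0.06431847810745239), 39.16976547241211) ((0.5623521208763123, 0.08649666607379913), (0.037899985909461975, 0.06420332938432693), 39.31343078613281)
white 3418 0.013638341397916701 ((0.5598447322845459, -0.2720518708229065), 0.038931187242269516)
black 2218 0.013664735835519227 ((0.5545738339424133, -0.37553319334983826), 0.03361900895833969)
```

Call:
servo_tool:
  commands:
    - [-0.08,-0.03,1.5,0,0,0,70]
    - [-0.08,-0.03,3.2,0,0,0,70]
    - [-0.08,-0.03,4.4,0,0,0,70]
    - [-0.08,-0.03,4.93,0,0,0,70]
    - [-0.08,-0.03,4.93,0,0,0,60]
    - [-0.08,-0.03,4.93,0,0,0,44]
    - [-0.08,-0.03,4.93,0,0,0,30]
    - [-0.08,-0.03,4.93,0,0,0,30]
    - [-0.08,-0.03,4.93,0,0,0,30]
    - [-0.08,-0.03,4.93,0,0,0,30]
  grip_force: 20

```text
t: 2.9
eef_pos: [0.5868, -0.0792, 0.0252]
ee_rot: [0.0, 1.0, -0.0, 0.0]
ft_force: [0.1, -0.2, 0.4]
grip_width: 0.0301
grip_force: 0.0
```

```bash
python3 - <<'E'
from h import *
c=cam("wrist"); s=cam("scene"); print(state()["grip_width"],state()["grip_force"])
a=c["frame"]; b=cv2.resize(s["frame"][190:290,190:330],(560,400),interpolation=2)
cv2.imwrite("pics/w2.png",cv2.resize(np.vstack([a[150:],b]),(500,600)))
E
```

```text
0.029952642044308777 0.0
```

View pics/w2.png

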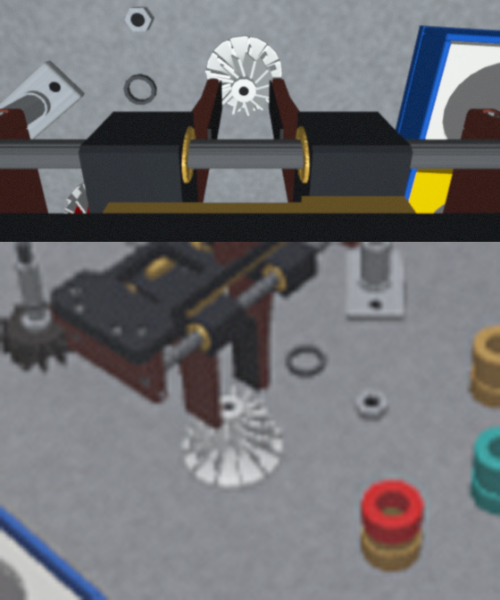

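```bash
python3 - <<'E'
from h import *
for n in("scene","wrist"):
    c=cam(n);P=cloud(c);f=c["frame"].astype(int)
    near=(np.hypot(P[...,0]-.5865,P[...,1]+.0792)<.09)
    red=near&(f[...,2]>f[...,1]+20)&(f[...,2]<150)&(P[...,2]>.005)
    q=P[red]; print(n,len(q))
    for a,b in((0,.02),(.02,.03),(.03,.05),(.05,.08)):
        k=q[(q[:,2]>a)&(q[:,2]<b)]
        for sgn in(-1,1):
            j=k[(k[:,1]+.0792)*sgn>0]
            if len(j): print(a,sgn,len(j),j.min(0).round(4),j.max(0).round(4))
    g=near&(f.min(-1)>140); q=P[g]
    for a,b in((.002,.008),(.01,.02),(.02,.03),(.03,.045)):
        k=q[(q[:,2]>a)&(q[:,2]<b)]
        if len(k)>5: print("wheel",a,len(k),k.min(0).round(4),k.max(0).round(4))
E
```

```text
scene 628
0.03 -1 2 [ 0.5898 -0.1042  0.0494] [ 0.5944 -0.1034  0.0498]
0.05 -1 32 [ 0.577  -0.1071  0.0515] [ 0.5986 -0.1001  0.0794]
0.05 1 15 [ 0.5954 -0.0648  0.0516] [ 0.5978 -0.0596  0.0799]
wheel 0.002 152 [ 0.5067 -0.1657  0.002 ] [0.6496 0.0009 0.008 ]
wheel 0.01 72 [ 0.5631 -0.1034  0.01  ] [0.6215 0.0007 0.0198]
wheel 0.02 47 [ 0.5717 -0.1     0.0201] [ 0.6055 -0.0584  0.0295]
wheel 0.03 74 [ 0.5718 -0.0991  0.0302] [ 0.6048 -0.0605  0.0398]
wrist 10429
0.03 -1 25 [ 0.5976 -0.1031  0.0461] [ 0.5985 -0.0976  0.0498]
0.03 1 17 [ 0.5975 -0.0624  0.047 ] [ 0.5984 -0.0574  0.0498]
0.05 -1 358 [ 0.5958 -0.1042  0.0502] [ 0.5988 -0.0967  0.0799]
0.05 1 352 [ 0.5957 -0.064   0.0501] [ 0.5986 -0.0564  0.0799]
wheel 0.002 1642 [ 0.5566 -0.1493  0.002 ] [0.6749 0.0037 0.008 ]
wheel 0.01 630 [ 0.5595 -0.1062  0.01  ] [ 0.6146 -0.05    0.02  ]
wheel 0.02 828 [ 0.5656 -0.1025  0.02  ] [ 0.6067 -0.0547  0.03  ]
wheel 0.03 1388 [ 0.5651 -0.0966  0.03  ] [ 0.6071 -0.0579  0.045 ]
```

```bash
python3 - <<'E'
from h import *
c=cam("scene");P=cloud(c)
for z in(.0142,.025,.046):
  for X in((.597,-.101,z),(.577,-.101,z)):
    p=np.array(c["R"])@X+c["t"]; print(X,(p[:2]/p[2]*c["f"]+[c["cx"],c["cy"]]).round(1))
print(P[230:252,250].round(3)[::2],c["frame"][230:252,250][::2])
cv2.imwrite("pics/s3.png",cv2.resize(c["frame"][200:270,210:300],(800,622),interpolation=2)[:600])
E
```

```text
(0.597, -0.101, 0.0142) [251.7 251.7]
(0.577, -0.101, 0.0142) [244.7 247.1]
(0.597, -0.101, 0.025) [251.4 248.1]
(0.577, -0.101, 0.025) [244.3 243.5]
(0.597, -0.101, 0.046) [250.9 241.1]
(0.577, -0.101, 0.046) [243.6 236.5]
[[ 0.598 -0.102  0.078]
 [ 0.597 -0.101  0.072]
 [ 0.596 -0.101  0.066]
 [ 0.596 -0.101  0.06 ]
 [ 0.599 -0.104  0.059]
 [ 0.597 -0.104  0.052]
 [ 0.589 -0.096  0.033]
 [ 0.589 -0.096  0.028]
 [ 0.591 -0.099  0.025]
 [ 0.585 -0.094  0.011]
 [ 0.594 -0.102  0.018]] [[ 46  46  67]
 [ 48  49  66]
 [ 50  51  70]
 [ 43  45  66]
 [ 50  50  70]
 [ 43  45  67]
 [117 114 117]
 [145 143 142]
 [139 137 135]
 [169 167 164]
 [150 149 148]]
```

View pics/s3.png

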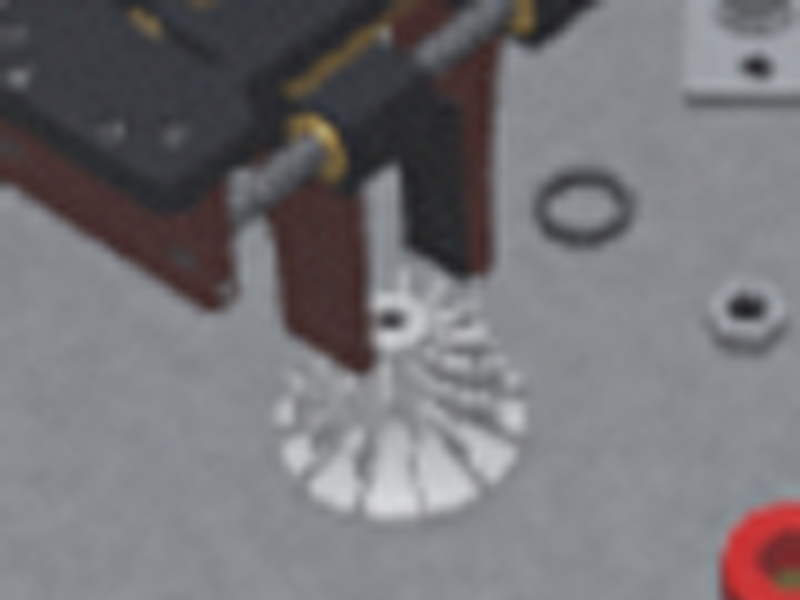

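The gripper closed on air. In both views the fingertips are at about z = 0.046, well above the wheel, though the reported TCP height implies 0.014. So real tip height is about reported TCP z + 21 mm. I'll open, go lower and watch the force.

Call:
servo_tool:
  commands:
    - [0,0,0,0,0,0,62]
    - [0,0,0,0,0,0,62]
    - [0,0,0,0,0,0,62]
    - [0,0,0.3,0,0,0,62]
    - [0,0,0.6,0,0,0,62]
    - [0,0,0.85,0,0,0,62]
    - [0,0,0.85,0,0,0,62]

```text
t: 4.03
eef_pos: [0.5861, -0.0792, -0.0014]
ee_rot: [-0.0, 1.0, -0.0, -0.001]
ft_force: [1.2, -0.1, -0.2]
grip_width: 0.0618
grip_force: 0.0
```

```bash
cat > tip.py <<'E'
from h import *
s=state(); e=s["eef_pos"]; print(e.round(4),s["ft_force"].round(1),s["grip_width"].round(4),s["grip_force"])
for n in("scene","wrist"):
    c=cam(n);P=cloud(c);f=c["frame"].astype(int)
    m=(np.hypot(P[...,0]-e[0],P[...,1]-e[1])<.07)&(f[...,2]>f[...,1]+12)&(f.max(-1)<110)&(P[...,2]>.005)
    for sg in(-1,1):
        q=P[m&((P[...,1]-e[1])*sg>0)]
        if len(q)>5: print(n,sg,len(q),"zmin",np.sort(q[:,2])[:5].round(4),"x",q[:,0].max().round(4),"y",q[:,1].min().round(4),q[:,1].max().round(4))
E
python3 tip.py
```

```text
Traceback (most recent call last):
  File "tip.py", line 2, in <module>
    s=state(); e=s["eef_pos"]; print(e.round(4),s["ft_force"].round(1),s["grip_width"].round(4),s["grip_force"])
                                                                       ^^^^^^^^^^^^^^^^^^^^^
AttributeError: 'float' object has no attribute 'round'
```

```bash
sed -i 's/s\["grip_width"\].round(4)/s["grip_width"]/' tip.py; python3 tip.py
```

```text
[ 0.5861 -0.0792 -0.0014] [ 1.2 -0.1 -0.2] 0.06182843678566302 0.0
scene -1 361 zmin [0.0189 0.0204 0.0205 0.0212 0.0223] x 0.6191 y -0.1399 -0.0793
scene 1 301 zmin [0.0211 0.0226 0.024  0.0245 0.0282] x 0.62 y -0.0791 -0.0402
wrist -1 6333 zmin [0.0204 0.0204 0.0204 0.0206 0.021 ] x 0.6198 y -0.1385 -0.0792
wrist 1 3558 zmin [0.0204 0.0204 0.0205 0.0207 0.0209] x 0.6199 y -0.0791 -0.0156
```

Call:
servo_tool:
  commands:
    - [0,0,0.22,0,0,0,60]
    - [0,0,0.22,0,0,0,48]
    - [0,0,0.22,0,0,0,34]
    - [0,0,0.22,0,0,0,34]
    - [0,0,0.22,0,0,0,34]
    - [0,0,0.22,0,0,0,34]
  grip_force: 20

```text
t: 4.88
eef_pos: [0.5868, -0.0792, -0.007]
ee_rot: [-0.0, 1.0, -0.0, 0.0]
ft_force: [0.4, 0.7, -0.6]
grip_width: 0.0413
grip_force: 20.0
```

Call:
servo_tool:
  commands:
    - [0,0,-0.6,0,0,0,34]
    - [0,0,-2,0,0,0,34]
    - [0,0.8,-3.3,0,0,0,34]
    - [-0.3,2.4,-3.3,0,0,0,34]
    - [-0.6,4,-3.3,0,0,0,34]
    - [-0.8,5.6,-3.3,0,0,0,34]
    - [-0.86,6.4,-3.3,0,0,0,34]
    - [-0.86,6.4,-2.6,0,0,0,34]
    - [-0.86,6.4,-1.6,0,0,0,34]
    - [-0.86,6.4,-1.1,0,0,0,34]
    - [-0.86,6.4,-1.1,0,0,0,34]

```text
t: 6.25
eef_pos: [0.5604, -0.2709, 0.0256]
ee_rot: [-0.0, 1.0, 0.0, -0.001]
ft_force: [0.2, 0.2, -1.1]
grip_width: 0.0413
grip_force: 20.0
```

```bash
python3 - <<'E'
from h import *
s=state(); print(s["grip_width"],s["eef_pos"])
c=cam("wrist"); P=cloud(c); q=P[(np.hypot(P[...,0]-.561,P[...,1]+.271)<.09)&(P[...,2]>.004)]
f=c["frame"]; w=(f.min(-1)>120)
for lo,hi in((.017,.026),(.03,.045),(.045,.06),(.06,.075)):
    m=w&(P[...,2]>lo)&(P[...,2]<hi)&(np.hypot(P[...,0]-.561,P[...,1]+.271)<.09)
    if m.sum()>9: print(lo,m.sum(),P[m].min(0).round(4),P[m].max(0).round(4))
cv2.imwrite("pics/w4.png",f)
E
```

```text
0.04133808839694363 [ 0.5603731  -0.27094264  0.02564471]
0.017 8729 [ 0.5129 -0.3211  0.017 ] [ 0.6149 -0.217   0.0252]
0.03 2344 [ 0.5301 -0.2993  0.0324] [ 0.5898 -0.2435  0.0449]
0.045 1656 [ 0.5353 -0.3015  0.045 ] [ 0.5851 -0.2453  0.06  ]
0.06 2704 [ 0.5396 -0.3017  0.06  ] [ 0.5807 -0.2423  0.0746]
```

View pics/w4.png

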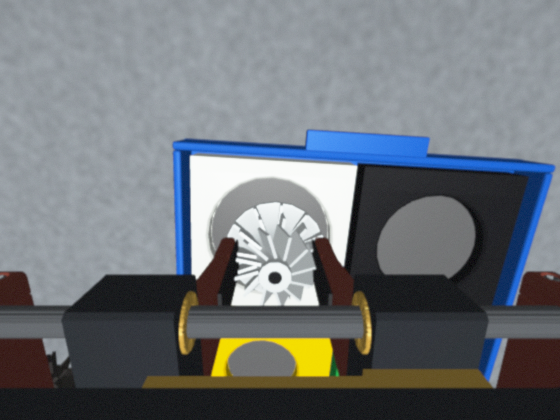

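The wrist view shows the wheel (274,270) over the white nest, with its pocket ring at (270,215). Lowering gently.

Call:
servo_tool:
  commands:
    - [0.02,0,0.25,0,0,0,34]
    - [0.02,0,0.45,0,0,0,34]
    - [0.02,0,0.55,0,0,0,34]
    - [0.02,0,0.63,0,0,0,34]
    - [0.02,0,0.66,0,0,0,34]
    - [0.02,0,0.66,0,0,0,34]

```text
t: 7.05
eef_pos: [0.5616, -0.2713, 0.0062]
ee_rot: [0.0, 1.0, -0.0, 0.0]
ft_force: [-0.0, 0.1, -1.0]
grip_width: 0.0413
grip_force: 20.0
```

Call:
servo_tool:
  commands:
    - [0,0,0.05,0,0,0,34]
    - [0,0,0.05,0,0,0,34]
    - [0,0,0.05,0,0,0,34]

```text
t: 7.42
eef_pos: [0.5617, -0.2713, 0.006]
ee_rot: [0.0, 1.0, -0.0, 0.0]
ft_force: [-3.2, 0.9, 8.9]
grip_width: 0.0415
grip_force: 20.0
```

Floor contact (9 N). Release and lift, then head for the brass bush.

Call:
servo_tool:
  commands:
    - [0,0,-0.03,0,0,0,46]
    - [0,0,-0.03,0,0,0,56]
    - [0,0,-0.03,0,0,0,56]
    - [0,0,-0.5,0,0,0,56]
    - [0,0,-1.5,0,0,0,56]
    - [0,0,-3.2,0,0,0,56]

```text
t: 8.18
eef_pos: [0.5604, -0.2708, 0.1009]
ee_rot: [-0.001, 1.0, -0.0, -0.001]
ft_force: [0.9, -0.4, 0.1]
grip_width: 0.0559
grip_force: 0.0
```

Call:
servo_tool:
  commands:
    - [0.6,-1.6,0,0,0,0,56]
    - [1.2,-3.5,0,0,0,0,56]
    - [1.8,-5.4,0,0,0,0,56]
    - [2.5,-7.3,0,0,0,0,56]
    - [3.2,-9.2,0,0,0,0,56]
    - [3.87,-11.07,0,0,0,0,56]
    - [3.87,-11.07,0.5,0,0,0,56]
    - [3.87,-11.07,1.6,0,0,0,56]
    - [3.87,-11.07,1.6,0,0,0,56]

```text
t: 9.3
eef_pos: [0.6753, 0.0591, 0.0505]
ee_rot: [0.001, 1.0, -0.001, -0.003]
ft_force: [0.6, -0.1, 0.4]
grip_width: 0.0561
grip_force: 0.0
```

```bash
python3 - <<'E'
from h import *
s=state(); e=s["eef_pos"]; print(e)
c=cam("wrist");P=cloud(c)
f=c["frame"].astype(int); m=(np.hypot(P[...,0]-e[0],P[...,1]-e[1])<.05)&(P[...,2]>.035)&(P[...,2]<.05)
if m.any(): print(m.sum(),cv2.minEnclosingCircle(P[m][:,:2].astype(np.float32)),P[m].min(0),P[m].max(0),np.median(f[m],0))
m=(f[...,2]>f[...,1]+12)&(f.max(-1)<110)&(np.hypot(P[...,0]-e[0],P[...,1]-e[1])<.05)
print(np.sort(P[m][:,2])[:4])
E
```

```text
[0.67527227 0.05913744 0.0504586 ]
1428 ((0.678134024143219, 0.06143542006611824), 0.016942279413342476) [0.66145203 0.04490434 0.03500963] [0.69497417 0.07791547 0.04227538] [ 68. 162. 211.]
[0.00404371 0.00407503 0.00488407 0.00489393]
```

Call:
servo_tool:
  commands:
    - [0,0,0.7,0,0,0,56]
    - [0,0,1.4,0,0,0,56]
    - [0,0,1.8,0,0,0,56]
    - [0,0,1.95,0,0,0,56]
    - [0,0,1.95,0,0,0,42]
    - [0,0,1.95,0,0,0,26]
    - [0,0,1.95,0,0,0,26]
    - [0,0,1.95,0,0,0,26]
    - [0,0,1.95,0,0,0,26]
  grip_force: 25

```text
t: 10.48
eef_pos: [0.6783, 0.0612, -0.0051]
ee_rot: [-0.0, 1.0, -0.0, 0.001]
ft_force: [-0.5, 1.2, 4.8]
grip_width: 0.0335
grip_force: 25.0
```

Call:
servo_tool:
  commands:
    - [0,0,-0.6,0,0,0,26]
    - [0,0,-2,0,0,0,26]
    - [-0.5,0.8,-3.3,0,0,0,26]
    - [-1.5,2.2,-3.3,0,0,0,26]
    - [-2.6,3.8,-3.3,0,0,0,26]
    - [-3.7,5.4,-3.3,0,0,0,26]
    - [-4.8,7,-3.3,0,0,0,26]
    - [-5.9,8.6,-3.3,0,0,0,26]
    - [-6.8,10,-3.3,0,0,0,26]
    - [-7.4,10.8,-3.3,0,0,0,26]
    - [-7.4,10.8,-2.2,0,0,0,26]
    - [-7.4,10.8,-1.3,0,0,0,26]

```text
t: 11.98
eef_pos: [0.4551, -0.2641, 0.0333]
ee_rot: [0.0, 1.0, -0.001, 0.0]
ft_force: [0.4, -0.5, -1.8]
grip_width: 0.0336
grip_force: 25.0
```

```bash
cat > hov.py <<'E'
from h import *
import sys
s=state(); print(s["grip_width"],s["eef_pos"],s["ft_force"].round(1))
c=cam("wrist"); d=cam("scene"); np.save("hs.npy",d,allow_pickle=True)
cv2.imwrite(sys.argv[1],np.hstack([cv2.resize(c["frame"],(400,300)),cv2.resize(d["frame"][220:380,30:243],(400,300),interpolation=2)]))
E
python3 hov.py pics/w5.png
```

```text
0.03361183635746199 [ 0.45509546 -0.26405644  0.03331015] [ 0.4 -0.5 -1.8]
```

View pics/w5.png

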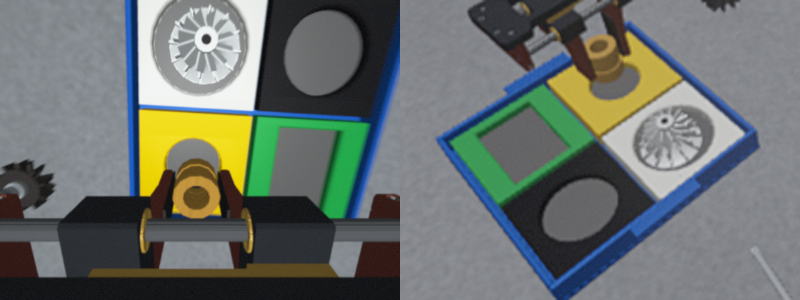

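The wheel sits centred in the white pocket, and the bush hangs over the yellow pocket at (193,185) in the left half. Lowering it.

Call:
servo_tool:
  commands:
    - [0.02,-0.02,0.4,0,0,0,26]
    - [0.02,-0.02,0.65,0,0,0,26]
    - [0.02,-0.02,0.75,0,0,0,26]
    - [0.02,-0.02,0.82,0,0,0,26]
    - [0.02,-0.02,0.86,0,0,0,26]
    - [0.02,-0.02,0.86,0,0,0,26]

```text
t: 12.82
eef_pos: [0.4564, -0.2626, 0.0078]
ee_rot: [0.0, 1.0, -0.0, 0.0]
ft_force: [-1.4, 0.5, 2.9]
grip_width: 0.0333
grip_force: 25.0
```

Call:
servo_tool:
  commands:
    - [0,0,-0.02,0,0,0,38]
    - [0,0,-0.02,0,0,0,46]
    - [0,0,-0.02,0,0,0,46]
    - [0,0,-0.4,0,0,0,46]
    - [0,0,-1.4,0,0,0,46]
    - [0,0,-3.1,0,0,0,46]
    - [0.5,-1.5,-3.1,0,0,0,46]
    - [1,-3.4,-3.1,0,0,0,46]
    - [1.5,-5.3,-3.1,0,0,0,46]
    - [2,-7.2,-3.1,0,0,0,46]
    - [2.7,-9.2,-3.1,0,0,0,46]
    - [3.53,-11.64,-3.1,0,0,0,46]

```text
t: 14.32
eef_pos: [0.5578, 0.0733, 0.1014]
ee_rot: [0.0, 1.0, -0.0, 0.001]
ft_force: [0.4, -0.1, -0.3]
grip_width: 0.0459
grip_force: 0.0
```

Call:
servo_tool:
  commands:
    - [0,0,0,0,0,0,46]
    - [0,0,0.8,0,0,0,46]
    - [0,0,1.6,0,0,0,46]
    - [0,0,1.6,0,0,0,46]

```text
t: 14.82
eef_pos: [0.5555, 0.0701, 0.0514]
ee_rot: [0.001, 1.0, -0.001, -0.002]
ft_force: [-0.4, -0.7, 0.8]
grip_width: 0.046
grip_force: 0.0
```

```bash
python3 - <<'E'
from h import *
s=state(); e=s["eef_pos"]; print(e)
c=cam("wrist");P=cloud(c)
f=c["frame"].astype(int); m=(np.hypot(P[...,0]-.5623,P[...,1]-.0865)<.03)&(P[...,2]>.035)&(P[...,2]<.05)
if m.any(): print(m.sum(),cv2.minEnclosingCircle(P[m][:,:2].astype(np.float32)),np.median(f[m],0))
d=cam("top");P=cloud(d)
for n,X,z in(("wheel",(.5615,-.271),.04),("bush",(.4565,-.2625),.045)):
    m=(np.hypot(P[...,0]-X[0],P[...,1]-X[1])<.04)&(P[...,2]>z)
    if m.any(): print(n,m.sum(),P[m][:,2].max(),cv2.minEnclosingCircle(P[m][:,:2].astype(np.float32)))
E
```

```text
[0.5555223  0.07011404 0.05139566]
533 ((0.5622172355651855, 0.08679258823394775), 0.010026906616985798) [162. 155. 147.]
wheel 144 0.0554310206403105 ((0.5613226294517517, -0.270186185836792), 0.02095223404467106)
bush 126 0.05791163295355828 ((0.4556870460510254, -0.26146554946899414), 0.016688955947756767)
```

Call:
servo_tool:
  commands:
    - [0.22,-0.55,0,0,0,0,46]
    - [0.22,-0.55,0,0,0,0,46]
    - [0.22,-0.55,0,0,0,0,46]

```text
t: 15.3
eef_pos: [0.5639, 0.0885, 0.0527]
ee_rot: [-0.0, 1.0, 0.0, 0.0]
ft_force: [-0.2, 0.3, 0.1]
grip_width: 0.0456
grip_force: 0.0
```

Call:
servo_tool:
  commands:
    - [-0.05,0.06,0.6,0,0,0,46]
    - [-0.05,0.06,1.3,0,0,0,46]
    - [-0.05,0.06,1.75,0,0,0,46]
    - [-0.05,0.06,1.93,0,0,0,40]
    - [-0.05,0.06,1.93,0,0,0,26]
    - [-0.05,0.06,1.93,0,0,0,12]
    - [-0.05,0.06,1.93,0,0,0,12]
    - [-0.05,0.06,1.93,0,0,0,12]
    - [-0.05,0.06,1.93,0,0,0,12]
  grip_force: 25

```text
t: 16.42
eef_pos: [0.5627, 0.0865, -0.005]
ee_rot: [-0.0, 1.0, -0.0, 0.001]
ft_force: [-0.6, -0.1, 4.0]
grip_width: 0.0192
grip_force: 25.0
```

Call:
servo_tool:
  commands:
    - [0,0,-0.6,0,0,0,12]
    - [0,0,-2,0,0,0,12]
    - [0,0.8,-3.5,0,0,0,12]
    - [-0.4,2.4,-3.6,0,0,-1.5,12]
    - [-0.8,4.2,-3.6,0,0,-3.1,12]
    - [-1.2,6,-3.6,0,0,-4.7,12]
    - [-1.7,7.8,-3.6,0,0,-6.3,12]
    - [-2.2,9.6,-3.6,0,0,-7.9,12]
    - [-2.8,11.4,-3.6,0,0,-9.32,12]
    - [-3.3,13.2,-3.6,0,0,-9.32,12]
    - [-3.81,15.13,-3.6,0,0,-9.32,12]
    - [-3.81,15.13,-3.6,0,0,-9.32,12]

```text
t: 17.92
eef_pos: [0.4443, -0.3737, 0.1031]
ee_rot: [0.001, 0.92, 0.391, -0.001]
ft_force: [0.2, 0.6, -1.7]
grip_width: 0.0194
grip_force: 25.0
```

```bash
python3 - <<'E'
from h import *
from scipy.spatial.transform import Rotation as T
s=state(); e=s["eef_pos"]; w,x,y,z=s["ee_rot"]; M=T.from_quat([x,y,z,w]).as_matrix()
print(e,np.degrees(np.arctan2(M[1,0],M[0,0])),s["grip_width"])
d=np.array([.4485-e[0],-.3675-e[1],0]); print("tool xy units",(M.T@d/.03).round(3),"joints",s["joints"].round(2))
for n in("scene","wrist"):
    c=cam(n);f=c["frame"];h=cv2.cvtColor(f,cv2.COLOR_BGR2HSV);P=cloud(c)
    g=(h[...,0]>50)&(h[...,0]<85)&(h[...,1]>90)&(P[...,2]>.018)&(P[...,2]<.03)
    q=P[g][:,:2].astype(np.float32); print(n,len(q),cv2.minAreaRect(q) if len(q)>9 else "")
    # carried plate: bright grey, height band around 0.09-0.12
    m=(h[...,1]<60)&(f.min(-1)>90)&(P[...,2]>.06)&(P[...,2]<.125)&(np.hypot(P[...,0]-e[0],P[...,1]-e[1])<.05)
    q=P[m]; 
    if len(q)>20:
        zz=np.percentile(q[:,2],[5,50,95]); print("plate",len(q),zz,cv2.minAreaRect(q[np.abs(q[:,2]-np.median(q[:,2]))<.006][:,:2].astype(np.float32)))
    if n=="wrist": A=cv2.resize(f,(400,300))
    else: B=cv2.resize(f[180:380,0:266],(400,300),interpolation=2)
cv2.imwrite("pics/w6.png",np.hstack([A,B]))
E
```

```text
[ 0.44431395 -0.37368662  0.10306002] 46.04689197733844 0.01940718902705857
tool xy units [ 0.245 -0.043 -0.001] joints [ 0.8   0.45 -0.27  1.86  0.16  0.85 -0.32]
scene 1473 ((0.4508351683616638, -0.36747074127197266), (0.0997949093580246, 0.11234819144010544), 86.65827941894531)
plate 340 [0.11390534 0.1163065  0.11928291] ((0.4548511505126953, -0.37659186124801636), (0.03794488683342934, 0.04409962520003319), 85.26457214355469)
wrist 4742 ((0.49422895908355713, -0.36937806010246277), (0.10017149895429611, 0.18773891031742096), 86.45865631103516)
plate 2994 [0.11368515 0.11585175 0.12015422] ((0.4456779658794403, -0.37097033858299255), (0.03797239810228348, 0.06381584703922272), 85.17918395996094)
```

View pics/w6.png

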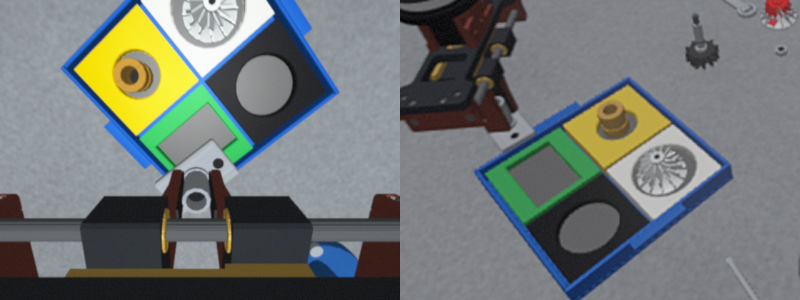

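The brass bush sits in the yellow pocket. The flange hangs over the green nest at (197,175), with its long side aligned to within about 1.5°. Letting it settle at hover.

Call:
servo_tool:
  commands:
    - [0,0,0,0,0,0,12]
    - [0,0,0,0,0,0,12]

```text
t: 18.27
eef_pos: [0.4486, -0.366, 0.1027]
ee_rot: [-0.0, 0.918, 0.397, 0.0]
ft_force: [-0.3, -0.0, -1.7]
grip_width: 0.0194
grip_force: 25.0
```

Call:
servo_tool:
  commands:
    - [-0.035,0.035,0.8,0,0,0,12]
    - [-0.035,0.035,1.7,0,0,0,12]
    - [-0.035,0.035,2.4,0,0,0,12]
    - [-0.035,0.035,2.8,0,0,0,12]
    - [-0.035,0.035,3.0,0,0,0,12]
    - [-0.035,0.035,3.08,0,0,0,12]
    - [-0.035,0.035,3.13,0,0,0,12]
    - [-0.035,0.035,3.16,0,0,0,12]
    - [-0.035,0.035,3.16,0,0,0,12]

```text
t: 19.4
eef_pos: [0.4481, -0.3693, 0.008]
ee_rot: [0.0, 0.918, 0.395, 0.0]
ft_force: [-0.1, -0.0, -0.9]
grip_width: 0.0196
grip_force: 25.0
```

Call:
servo_tool:
  commands:
    - [0,0,0.03,0,0,0,12]
    - [0,0,0.05,0,0,0,12]
    - [0,0,0.05,0,0,0,12]

```text
t: 19.77
eef_pos: [0.4481, -0.3693, 0.008]
ee_rot: [0.0, 0.919, 0.395, -0.0]
ft_force: [-4.3, 2.6, 14.5]
grip_width: 0.0197
grip_force: 25.0
```

Call:
servo_tool:
  commands:
    - [0,0,-0.03,0,0,0,22]
    - [0,0,-0.03,0,0,0,32]
    - [0,0,-0.03,0,0,0,36]
    - [0,0,-0.4,0,0,0,36]
    - [0,0,-1.4,0,0,0,36]
    - [0,0,-3.2,0,0,0,36]
    - [1,-1,-3.6,0,0,1.5,44]
    - [2.2,-2.3,-3.6,0,0,3.2,44]
    - [3.4,-3.6,-3.6,0,0,4.9,44]
    - [4.6,-4.9,-3.6,0,0,6.6,44]
    - [5.8,-6.1,-3.6,0,0,8.2,44]
    - [6.39,-6.75,-3.6,0,0,9.3,44]

```text
t: 21.28
eef_pos: [0.4326, -0.0878, 0.115]
ee_rot: [-0.0, 1.0, 0.001, 0.001]
ft_force: [0.2, -0.2, 1.3]
grip_width: 0.044
grip_force: 0.0
```

Call:
servo_tool:
  commands:
    - [0,0,0,0,0,0,44]
    - [0,0,0,0,0,0,44]
    - [0,0,0,0,0,0,44]

```text
t: 21.65
eef_pos: [0.4326, -0.092, 0.1143]
ee_rot: [0.0, 1.0, 0.0, 0.0]
ft_force: [-0.2, -0.4, 0.1]
grip_width: 0.0442
grip_force: 0.0
```

```bash
python3 - <<'E'
from h import *
from scipy.spatial.transform import Rotation as T
s=state(); e=s["eef_pos"]; w,x,y,z=s["ee_rot"]; M=T.from_quat([x,y,z,w]).as_matrix()
print(e,np.degrees(np.arctan2(M[1,0],M[0,0])))
for n in("top","scene","wrist"):
    c=cam(n); P=cloud(c)
    for lo,hi in((.015,.03),(.035,.072),(.078,.095)):
        m=(np.hypot(P[...,0]-.433,P[...,1]+.091)<.035)&(P[...,2]>lo)&(P[...,2]<hi)
        if m.sum()>3: print(n,lo,m.sum(),cv2.minEnclosingCircle(P[m][:,:2].astype(np.float32)),P[m].mean(0).round(4))
    if n=="wrist": cv2.imwrite("pics/w7.png",np.hstack([cv2.resize(c["frame"],(400,300)),B]))
    if n=="scene": B=cv2.resize(c["frame"][130:290,80:293],(400,300),interpolation=2)
    if n=="top":
        for k,X,zz in(("flange",(.449,-.368),.05),("wheel",(.5615,-.271),.04),("bush",(.4565,-.2625),.045)):
            m=(np.hypot(P[...,0]-X[0],P[...,1]-X[1])<.04)&(P[...,2]>zz)
            if m.any(): print(k,m.sum(),P[m][:,2].max(),cv2.minEnclosingCircle(P[m][:,:2].astype(np.float32)))
E
```

```text
[ 0.43256525 -0.09199927  0.11427343] 0.005304752158307513
flange 43 0.05966018088113387 ((0.447754830121994, -0.3687993288040161), 0.010128634981811047)
wheel 137 0.05474215731281667 ((0.5607015490531921, -0.27026301622390747), 0.02095104195177555)
bush 116 0.0575434140797595 ((0.4559515416622162, -0.2614675760269165), 0.01655300334095955)
scene 0.015 211 ((0.43405166268348694, -0.09457958489656448), 0.025904767215251923) [ 0.438  -0.0973  0.023 ]
scene 0.035 80 ((0.43546900153160095, -0.09523075819015503), 0.007493475452065468) [ 0.4373 -0.0964  0.0531]
scene 0.078 26 ((0.4356746971607208, -0.09500087797641754), 0.004251331090927124) [ 0.4361 -0.0955  0.0855]
wrist 0.015 1248 ((0.4345604479312897, -0.09313783794641495), 0.02539064921438694) [ 0.4382 -0.0939  0.0239]
wrist 0.035 174 ((0.43515998125076294, -0.0932501032948494), 0.006473766639828682) [ 0.4396 -0.0932  0.0547]
wrist 0.078 166 ((0.4348909556865692, -0.09322315454483032), 0.004499217960983515) [ 0.4359 -0.0933  0.0879]
```

View pics/w7.png

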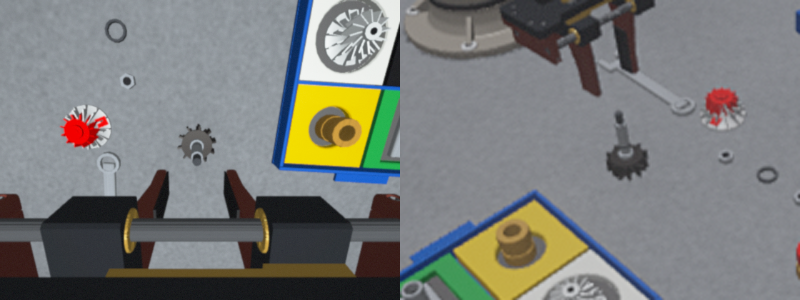

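The shaft stands at (197,150) in the wrist view, between the finger lines, and the red wheel at (85,128) is well clear. The flange measures within 2 mm of its target. Descending on the shaft.

Call:
servo_tool:
  commands:
    - [0.08,0.04,0.2,0,0,0,44]
    - [0.08,0.04,1.0,0,0,0,44]
    - [0.08,0.04,2.0,0,0,0,44]
    - [0.08,0.04,2.8,0,0,0,44]
    - [0.08,0.04,3.2,0,0,0,44]
    - [0.08,0.04,3.26,0,0,0,34]
    - [0.08,0.04,3.26,0,0,0,20]
    - [0.08,0.04,3.26,0,0,0,6]
    - [0.08,0.04,3.26,0,0,0,6]
    - [0.08,0.04,3.26,0,0,0,6]
    - [0.08,0.04,3.26,0,0,0,6]
  grip_force: 35

```text
t: 23.18
eef_pos: [0.4354, -0.092, 0.0169]
ee_rot: [0.0, 1.0, 0.001, 0.001]
ft_force: [-0.2, -0.2, 7.1]
grip_width: 0.0123
grip_force: 35.0
```

Call:
servo_tool:
  commands:
    - [0,0,-0.6,0,0,0,6]
    - [0,0,-2,0,0,0,6]
    - [0,0,-3.4,0,0,0,6]
    - [0.6,1.4,-3.4,0,0,0,6]
    - [1.3,3,-3.4,0,0,0,6]
    - [2,4.7,-3.4,0,0,0,6]
    - [2.7,6.4,-3.4,0,0,0,6]
    - [3.4,8.1,-3.4,0,0,0,6]
    - [3.97,9.43,-3.4,0,0,0,6]
    - [3.97,9.43,-3.4,0,0,0,6]
    - [3.97,9.43,-3.4,0,0,0,6]

```text
t: 24.55
eef_pos: [0.5536, -0.3732, 0.1172]
ee_rot: [-0.001, 1.0, 0.001, -0.001]
ft_force: [0.4, 0.4, -3.7]
grip_width: 0.0125
grip_force: 35.0
```

```bash
python3 - <<'E'
from h import *
s=state(); e=s["eef_pos"]; print(e,s["grip_width"])
for n in("scene","wrist"):
    c=cam(n); P=cloud(c); f=c["frame"].astype(int)
    m=(np.hypot(P[...,0]-e[0],P[...,1]-e[1])<.035)&(P[...,2]>.1)&(P[...,2]<.128)
    if m.sum()>9: print(n,"wheel",m.sum(),cv2.minEnclosingCircle(P[m][:,:2].astype(np.float32)),np.percentile(P[m][:,2],[2,50,98]))
    m=(np.hypot(P[...,0]-.5545,P[...,1]+.375)<.045)&(P[...,2]<.0175)&(P[...,2]>.006)&(f.min(-1)>70)
    if m.sum()>9: print(n,"pocket",m.sum(),cv2.minEnclosingCircle(P[m][:,:2].astype(np.float32)),np.percentile(P[m][:,2],[2,50,98]))
E
python3 hov.py pics/w8.png
```

```text
[ 0.55356096 -0.37321805  0.11715159] 0.012513700256597966
scene wheel 546 ((0.5526517033576965, -0.37518227100372314), 0.025923198089003563) [0.10168436 0.12229752 0.12641909]
scene pocket 969 ((0.5527207851409912, -0.37316998839378357), 0.033902108669281006) [0.01166451 0.01381843 0.0159093 ]
wrist wheel 1883 ((0.5529791712760925, -0.3739117383956909), 0.025457140058279037) [0.10268358 0.1238262  0.12568362]
wrist pocket 2892 ((0.5553423762321472, -0.37309733033180237), 0.03450755774974823) [0.01219463 0.01350191 0.01490298]
0.012387830204740024 [ 0.55407119 -0.37260142  0.11787124] [-0.7  0.2 -3.7]
```

View pics/w8.png

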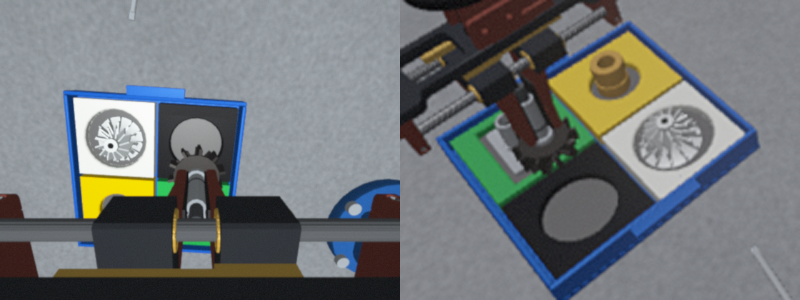

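The shaft hangs upright over the black pocket (195,140), centred within about 2 mm. Lowering.

Call:
servo_tool:
  commands:
    - [0,0.02,0.6,0,0,0,6]
    - [0,0.02,1.4,0,0,0,6]
    - [0,0.02,2.1,0,0,0,6]
    - [0,0.02,2.55,0,0,0,6]
    - [0,0.02,2.75,0,0,0,6]
    - [0,0.02,2.85,0,0,0,6]
    - [0,0.02,2.9,0,0,0,6]
    - [0,0.02,2.93,0,0,0,6]
    - [0,0.02,2.93,0,0,0,6]

```text
t: 25.88
eef_pos: [0.5546, -0.3753, 0.0308]
ee_rot: [0.0, 1.0, 0.001, 0.0]
ft_force: [0.6, 0.1, -3.7]
grip_width: 0.0124
grip_force: 35.0
```

Call:
servo_tool:
  commands:
    - [0,0,0.03,0,0,0,6]
    - [0,0,0.05,0,0,0,6]
    - [0,0,0.07,0,0,0,6]
    - [0,0,0.07,0,0,0,6]

```text
t: 26.38
eef_pos: [0.5547, -0.3754, 0.03]
ee_rot: [0.0, 1.0, 0.001, 0.0]
ft_force: [-4.1, 2.1, 9.5]
grip_width: 0.0125
grip_force: 35.0
```

Floor contact. Release, lift straight up and clear.

Call:
servo_tool:
  commands:
    - [0,0,0.02,0,0,0,16]
    - [0,0,0.01,0,0,0,28]
    - [0,0,0,0,0,0,36]
    - [0,0,0,0,0,0,36]
    - [0,0,-0.6,0,0,0,36]
    - [0,0,-2,0,0,0,36]
    - [0,0,-4,0,0,0,36]
    - [0,0,-5.5,0,0,0,36]
    - [0,-2,-5.5,0,0,0,36]
    - [0,-4,-5.5,0,0,0,36]
    - [0,-8,-5.5,0,0,0,36]
    - [0,-8,-5.5,0,0,0,36]

```text
t: 27.88
eef_pos: [0.5542, -0.1329, 0.195]
ee_rot: [0.0, 1.0, 0.001, 0.001]
ft_force: [0.7, -0.9, -0.3]
grip_width: 0.036
grip_force: 0.0
```

```bash
python3 - <<'E'
from h import *
s=state(); print(s["eef_pos"],s["ft_force"].round(1))
c=cam("top"); P=cloud(c); d=cam("scene")
for k,X,lo,hi in(("flange",(.449,-.368),.05,.1),("wheel",(.5615,-.271),.04,.1),("bush",(.4565,-.2625),.045,.1),("shaftwheel",(.5545,-.375),.03,.042),("shafttip",(.5545,-.375),.095,.12),("rbush",(.7027,-.076),.036,.06),("rwheel",(.4548,.0558),.033,.06)):
    m=(np.hypot(P[...,0]-X[0],P[...,1]-X[1])<.04)&(P[...,2]>lo)&(P[...,2]<hi)
    if m.any(): print(k,m.sum(),P[m][:,2].max(),cv2.minEnclosingCircle(P[m][:,:2].astype(np.float32)))
cv2.imwrite("pics/f.png",np.hstack([cv2.resize(c["frame"][130:290,250:463],(400,300),interpolation=2),cv2.resize(d["frame"][190:390,20:286],(400,300),interpolation=2)]))
E
```

```text
[ 0.55417293 -0.13291953  0.19499733] [ 0.7 -0.9 -0.3]
shaftwheel 60 0.04194530135615136 ((0.5518225431442261, -0.38808828592300415), 0.02080768719315529)
shafttip 17 0.10682831112574272 ((0.55277419090271, -0.3740685284137726), 0.00402571028098464)
rbush 104 0.04377358346885861 ((0.7029707431793213, -0.07605887204408646), 0.017146503552794456)
rwheel 115 0.040360617363596 ((0.4559401869773865, 0.05286943539977074), 0.02014261670410633)
```

View pics/f.png

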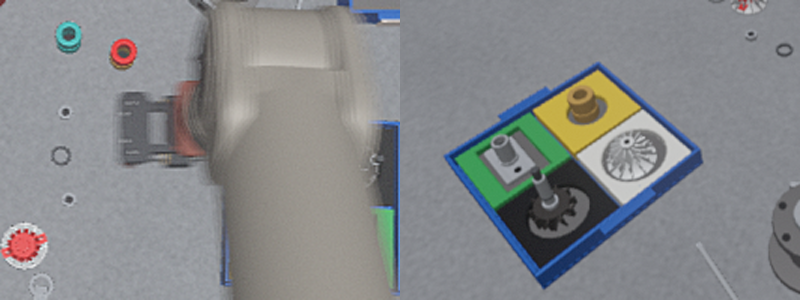

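The scene view shows all four parts seated and upright: flange (505,150), bush (582,103), wheel (628,155) and shaft (550,205). The rejects haven't moved. I'll let the arm settle and then hand in.

Call:
servo_tool:
  commands:
    - [0,0,0,0,0,0,36]
    - [0,0,0,0,0,0,36]
    - [0,0,0,0,0,0,36]
    - [0,0,0,0,0,0,36]

```text
t: 28.48
eef_pos: [0.5539, -0.1361, 0.1933]
ee_rot: [0.0, 1.0, 0.0, -0.0]
ft_force: [0.2, -0.2, -0.8]
grip_width: 0.036
grip_force: 0.0
```

```bash
python3 -c "
from workcell import manip
print(manip.hand_in())"
```

```text
the job is handed in; nothing more can be done
None
```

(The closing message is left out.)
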